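Proof-pull three cabinet catches

TASK

New spring catches have been fitted to the three small steel cabinets on the worktop: prove every door by hooking its pull and drawing it straight out with a steady 15 N or so for about a second, never above 25 N, which would strain a good catch. A door that comes open under that has a bad catch: swing it right back against its stop and leave it standing there so that the catch can be changed. Leave a door that holds fully shut, and disturb nothing else on the worktop.

Things in the scene. Friction and masses are not known exactly. Their poses are not given: they have to be found in the camera images.
- cabinet_a: One of three small grey steel cabinets that look exactly alike (116 mm wide, 100 deep, 150 high), screwed to the worktop side by side in any order. Origin: centre of its underside; x points from the door to the back, y to its left seen by the robot, z up. One door covers the front. A spring catch holds it inside, at its free edge, out of sight while shut.
- door_a (a joint): Opening angle of that cabinet's door, rad: 0 shut, 1.62 at its stop; opening swings the free edge towards the robot and to the right (anticlockwise from above). It stays where it is left; past the catch it moves with under 1 N. A good catch is springy: it gives 3 mm at the pull under 15 N and draws the door shut again. A bad one lets go at anything up to about 10 N.
- door_a_pull (a point): Middle of the finger space behind the door's pull, a level round steel bow: polished bar 9 mm thick, parallel to the door, its centre line 42 mm off the door's face, 120 mm above the worktop. Space open above and below: 37 mm clear between door and bar (along x), 51 mm between the legs (along y). The frame turns with the door, equals the cabinet's when shut; pull along its -x.
- door_a_hinge (a point): On the door's upright hinge axis, at the front corner on the right (the cabinet's -y side), at the height of the pull. The axes turn with the door: in them the pull's point always lies 80 mm along +y and 24 mm along -x from here; the door's free edge is 115 mm from the axis, its outer face 5 mm along -x.
- cabinet_b: One of three small grey steel cabinets that look exactly alike (116 mm wide, 100 deep, 150 high), screwed to the worktop side by side in any order. Origin: centre of its underside; x points from the door to the back, y to its left seen by the robot, z up. One door covers the front. A spring catch holds it inside, at its free edge, out of sight while shut.
- door_b (a joint): Opening angle of that cabinet's door, rad: 0 shut, 1.62 at its stop; opening swings the free edge towards the robot and to the right (anticlockwise from above). It stays where it is left; past the catch it moves with under 1 N. A good catch is springy: it gives 3 mm at the pull under 15 N and draws the door shut again. A bad one lets go at anything up to about 10 N.
- door_b_pull (a point): Middle of the finger space behind the door's pull, a level round steel bow: polished bar 9 mm thick, parallel to the door, its centre line 42 mm off the door's face, 120 mm above the worktop. Space open above and below: 37 mm clear between door and bar (along x), 51 mm between the legs (along y). The frame turns with the door, equals the cabinet's when shut; pull along its -x.
- door_b_hinge (a point): On the door's upright hinge axis, at the front corner on the right (the cabinet's -y side), at the height of the pull. The axes turn with the door: in them the pull's point always lies 80 mm along +y and 24 mm along -x from here; the door's free edge is 115 mm from the axis, its outer face 5 mm along -x.
- cabinet_c: One of three small grey steel cabinets that look exactly alike (116 mm wide, 100 deep, 150 high), screwed to the worktop side by side in any order. Origin: centre of its underside; x points from the door to the back, y to its left seen by the robot, z up. One door covers the front. A spring catch holds it inside, at its free edge, out of sight while shut.
- door_c (a joint): Opening angle of that cabinet's door, rad: 0 shut, 1.62 at its stop; opening swings the free edge towards the robot and to the right (anticlockwise from above). It stays where it is left; past the catch it moves with under 1 N. A good catch is springy: it gives 3 mm at the pull under 15 N and draws the door shut again. A bad one lets go at anything up to about 10 N.
- door_c_pull (a point): Middle of the finger space behind the door's pull, a level round steel bow: polished bar 9 mm thick, parallel to the door, its centre line 42 mm off the door's face, 120 mm above the worktop. Space open above and below: 37 mm clear between door and bar (along x), 51 mm between the legs (along y). The frame turns with the door, equals the cabinet's when shut; pull along its -x.
- door_c_hinge (a point): On the door's upright hinge axis, at the front corner on the right (the cabinet's -y side), at the height of the pull. The axes turn with the door: in them the pull's point always lies 80 mm along +y and 24 mm along -x from here; the door's free edge is 115 mm from the axis, its outer face 5 mm along -x.
- screwdriver_a: Screwdriver, 215 mm, lying in front of the cabinets. Bystander. Origin: centre of its underside.
- spanner_13: Combination spanner, 165 mm, lying in front of the cabinets. Bystander. Origin: centre of its underside.
- hub_spacer: Alloy spacer, 38 mm across, 30 mm high, in front of the cabinets. Bystander. Origin: centre of its underside.
- wood_block: Softwood block 45 x 120 x 35 mm, left of the cabinets. Bystander. Origin: centre of its underside.
- parts_box_b: Small blue carton 55 x 85 x 35 mm, on the left. Bystander. Origin: centre of its underside.
- piston_1: Alloy piston, 60 mm across, 54 mm high, on the left. Bystander. Origin: centre of its underside.
- ignition_box: Black box 80 x 138 x 52 mm, on the right. Bystander. Origin: centre of its underside.
- tail_lamp: Oblong lamp on a black base, 92 x 156 x 52 mm, on the right. Bystander. Origin: centre of its underside.

How it is judged:
On the way:
1. a door is drawn outward against its catch with about 15 N (at least 11 N) for half a second, and the catch holds it (((contact force between the fingers and door_a above 11 N and value of joint door_a between 0.018 and 0.07 rad) or (contact force between the fingers and door_b above 11 N and value of joint door_b between 0.018 and 0.07 rad) or (contact force between the fingers and door_c above 11 N and value of joint door_c between 0.018 and 0.07 rad))), for 0.5 s.
At the end, for the whole second after the job is handed in: The doors whose catches let go (two of the three, and it is not said which) stand open against their stops (within 0.06 rad of 1.62 rad), the door whose catch held is shut (within 0.012 rad), all doors at rest, and every bystander is within 30 mm of where it was (((value of joint door_a below 0.012 rad and value of joint each of door_b, door_c above 1.56 rad) or (value of joint door_b below 0.012 rad and value of joint each of door_a, door_c above 1.56 rad) or (value of joint door_c below 0.012 rad and value of joint each of door_a, door_b above 1.56 rad)) and velocity of joint each of door_a, door_b, door_c below 0.05 rad/s and distance of each of screwdriver_a, spanner_13, hub_spacer, wood_block, parts_box_b, piston_1, ignition_box, tail_lamp from where it was at the start of the episode below 0.03 m); the robot touches nothing.
It fails at once if a door is drawn against its catch with well over 25 N ((contact force between the fingers and door_a above 32 N and value of joint door_a between 0.018 and 0.12 rad) or (contact force between the fingers and door_b above 32 N and value of joint door_b between 0.018 and 0.12 rad) or (contact force between the fingers and door_c above 32 N and value of joint door_c between 0.018 and 0.12 rad)).
It fails at once if a bystander is moved by more than 30 mm (distance of any of screwdriver_a, spanner_13, hub_spacer, wood_block, parts_box_b, piston_1, ignition_box, tail_lamp from where it was at the start of the episode above 0.03 m).
It also fails if it takes over 72 s, if anything falls off the work surface, if the arm or the gripper's body presses on something with over 40 N, if the wrist force passes 120 N, or if a joint passes its speed limit or range.

ROBOT

A 7-joint arm with a two-finger parallel gripper is mounted at the origin on a cart in front of the work surface, level with it; the furniture and walls round the work are solid. World frame = base frame: x ahead of the robot, y to its left, z up, the work surface at z = 0. Lengths are in m, angles in rad, forces in N, time in s.
With the tool pointing down it reaches from about 0.4 to 0.85 m from the base axis. Payload 10.4 kg.
Tool frame: the origin (TCP) lies between the finger pads; the fingertips stand 17 mm ahead of it and the grasp point (between the pads) lies 2 mm behind it; x points along the fingers, y is the direction in which the jaws open and shut, and the axes are right-handed (so a half turn about x gives the same grasp; the last joint's range is limited). The gripper opens to 87 mm and grips with 3 to 60 N. Pads are 19 mm wide; open, the fingers measure 117 mm over their backs; the gripper's body (75 mm by 190 mm) begins 51 mm behind the grasp point.
Start: joints at [-1.186, 0.332, -0.065, 1.46, 0.022, 1.35, -0.088], TCP at [0.248, 0.574, 0.24] pointing down, gripper open.
Joint ranges: [-2.6, 2.6], [-0.5, 2.12], [-1.47, 1.34], [0.16, 2.42], [-1.27, 4.41], [0.06, 2.06], [-2.6, 2.6]. Speed limits (rad/s): [2.22, 2.22, 2.79, 2.79, 3.14, 3.14, 3.14].

INTERFACE

Orientations are given as a unit quaternion [x, y, z, w].
In Python, from bench import r, optics, close_job gives the robot as it stands.
- The arm moves only by the shell command python3 -m inch 'ROWS' [OPENING] [FORCE]. ROWS is JSON, a list of rows, each an object with "translation": the shift along the tool's x, y, z in cm, a list of three; "spin": the turn about the tool's x in degrees. In form: [{"translation": [tx, ty, tz], "spin": spin}, ...]. A call has 1 to 20 rows; each row shifts and turns the pose as measured when the row begins, along the tool's axes as they then stand; what a row does not reach is not made up. A row lasts 1/8 s, in which the tool goes at most 62.5 mm and 10.7 degrees, less where a joint would pass 70% of its speed; a pose out of reach is approached as far as the arm can. A call is refused whole if a number of a shift passes 6.25 or a number of a turn 10.7, either way. A call with a gripper value outside its range is refused whole. OPENING is the closure, from 0 (fully open) to 1 (shut), set as the call begins (- or left out, the last holds). The fingers move at their own pace and stop on an object; FORCE is the grip in N (left out, the last holds). Time passes only in rows, so rows that do not move let the fingers close. It gives the time, the measured TCP pose, the force and the opening at its end, in the units of the state.
- r.read_state(): the state, without advancing time (a new reading comes with each control period).
- optics.camera(name): name is "scene" or "top" or "wrist"; returns the picture (420x560x3 uint8, red, green, blue); there is no depth.
- optics.camera_model(name): a dict with "camera_matrix" (3x3 intrinsics, pixels), "world_from_camera" (4x4, takes a point from camera to world coordinates); the wrist camera has in their place "tool_from_camera" (4x4, takes a point from camera to tool coordinates, whose origin is the TCP and whose axes are the tool frame's). Camera axes: x right, y down, z forward; pixel columns grow to the right and rows downward; lengths in m; the calibration is good to about 2 mm. A picture is of the moment at which its call begins: read the wrist's pose just before it. camera_model takes no time and is no camera call.
- close_job(): hands the job in, once; it reports no verdict.
The state is a dict: "time": time; "joint_positions": joint angles; "joint_vel": joint speeds; "joint_torque": joint torques, N m; "ee_pos": TCP position; "eef_rot": TCP orientation; "ft_force": force on the tool from outside, world axes, zero at the start; "torque": the same for the moment, N m; "width": finger opening in m.
Only numpy, scipy, OpenCV 4.12 (cv2) and the standard library are available. Lean on these libraries where they do the work, as an engineer would, in place of code of your own. Each camera call takes 0.05 s, during which the arm holds its last target.

## Working session

There is one attempt and no reset: what is moved stays moved. The work goes in short steps, Python scripts to look and compute and a shell command to move; the robot and the scene stay as the last step left them, time stands still between calls to the robot, and variables do not carry over. Pictures are saved under pics/ and viewed, and the job is handed in when it is done.

```bash
ls; mkdir -p pics; python3 - <<'E'
from bench import r, optics
import cv2,numpy as np
print(r.read_state())
for n in ["scene","top","wrist"]:
    im=optics.camera(n); cv2.imwrite(f"pics/{n}0.png",im[:,:,::-1])
    m=optics.camera_model(n); print(n,{k:np.round(v,4).tolist() for k,v in m.items()})
E
```

```text
pics
{'time': 0.0, 'joint_positions': array([-1.18556693,  0.33287273, -0.06469769,  1.46095953,  0.0215643 ,
        1.34988609, -0.08846373]), 'joint_vel': array([ 0.00071248, -0.00137204, -0.00061886, -0.00160662,  0.00018206,
        0.00107017, -0.00211662]), 'joint_torque': array([ 1.46169510e-03, -6.23246670e+01,  2.56441272e-02, -3.89892018e+01,
       -6.12195069e-02,  3.96309828e-02,  9.43601276e-05]), 'ee_pos': array([0.24773504, 0.57340356, 0.23874467]), 'eef_rot': array([ 0.14267773,  0.69255091, -0.14367379,  0.6923685 ]), 'ft_force': array([ 0.46163837, -0.19974048,  0.38051273]), 'torque': array([0.0171235 , 0.01752835, 0.01196812]), 'width': 0.08701345641011252}
scene {'camera_matrix': [[510.5749, 0.0, 280.7467], [0.0, 510.5749, 207.7948], [0.0, 0.0, 1.0]], 'world_from_camera': [[0.8801, -0.2406, 0.4093, -0.2198], [-0.4746, -0.4285, 0.7689, -1.3379], [-0.0096, -0.8709, -0.4913, 0.9771], [0.0, 0.0, 0.0, 1.0]]}
top {'camera_matrix': [[399.4534, 0.0, 277.8047], [0.0, 399.4534, 205.6964], [0.0, 0.0, 1.0]], 'world_from_camera': [[-0.0052, -0.9901, 0.1403, 0.3479], [-0.9999, 0.0065, 0.0083, 0.0368], [-0.0092, -0.1402, -0.9901, 1.3536], [0.0, 0.0, 0.0, 1.0]]}
wrist {'camera_matrix': [[363.8339, 0.0, 288.8661], [0.0, 363.8339, 216.8586], [0.0, 0.0, 1.0]], 'tool_from_camera': [[0.0013, -0.2503, 0.9682, -0.1442], [1.0, -0.001, -0.0016, -0.0005], [0.0014, 0.9682, 0.2503, -0.0689], [0.0, 0.0, 0.0, 1.0]]}
```

View pics/top0.png

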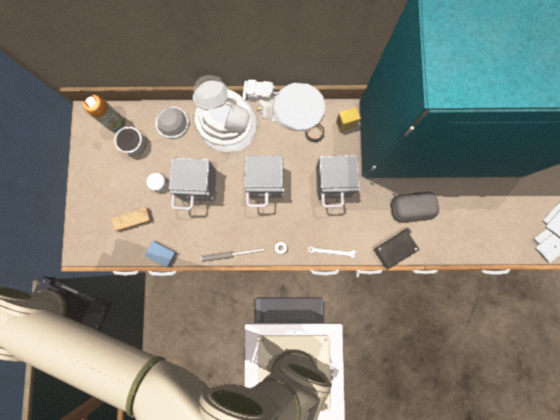

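View pics/scene0.png

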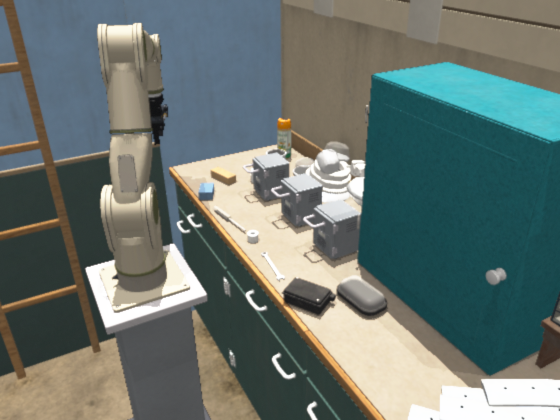

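View pics/wrist0.png

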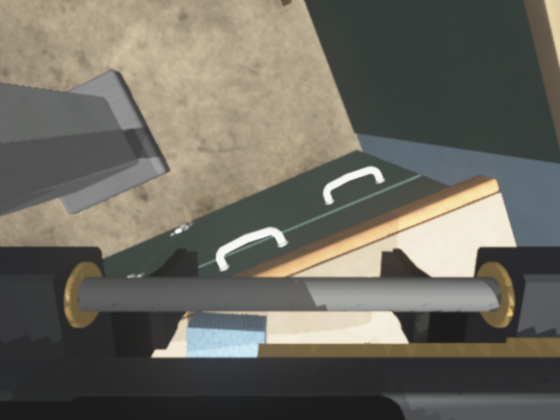

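```bash
python3 - <<'E'
import cv2
im=cv2.imread("pics/top0.png")[140:220,150:370]
cv2.imwrite("pics/topz.png",cv2.resize(im,(792,288),interpolation=cv2.INTER_CUBIC))
im=cv2.imread("pics/scene0.png")[140:265,230:380]
cv2.imwrite("pics/scz.png",cv2.resize(im,(720,600),interpolation=cv2.INTER_CUBIC))
E
```

```text
(no output)
```

View pics/topz.png

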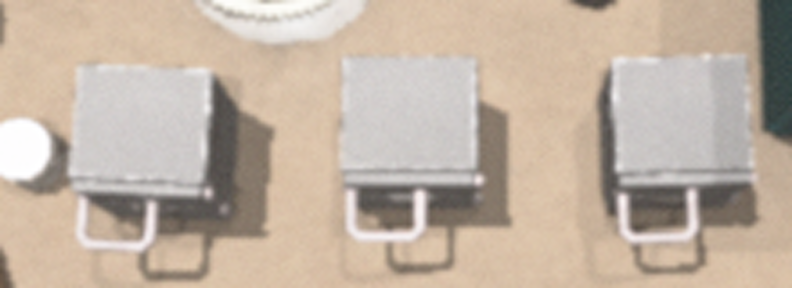

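View pics/scz.png

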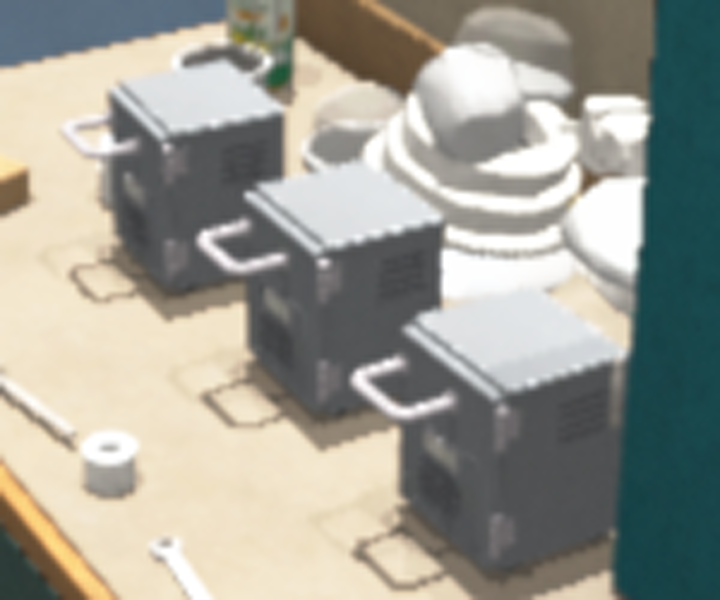

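```bash
cat > h.py <<'E'
import numpy as np
from bench import r,optics
def cast(n,u,v,z):
    m=optics.camera_model(n);T=np.array(m["world_from_camera"]);K=np.array(m["camera_matrix"])
    d=T[:3,:3]@np.linalg.solve(K,[u,v,1]);o=T[:3,3]
    return o+d*(z-o[2])/d[2]
def proj(n,p):
    m=optics.camera_model(n);T=np.array(m["world_from_camera"]);K=np.array(m["camera_matrix"])
    q=K@(T[:3,:3].T@(np.array(p)-T[:3,3]));return q[:2]/q[2]
E
python3 - <<'E'
from h import *
S={'L':dict(bar=[(84,244),(150,246)],roof=[(77,66),(212,67),(72,180),(208,183)]),
'M':dict(bar=[(353,239),(419,239)],roof=[(342,57),(476,57),(341,172),(476,172)]),
'R':dict(bar=[(625,238),(694,237)],roof=[(612,57),(746,55),(617,170),(750,170)])}
for k,s in S.items():
    f=lambda p,z:cast("top",150+(p[0]+.5)/3.6-.5,140+(p[1]+.5)/3.6-.5,z)
    b=[f(p,.12) for p in s['bar']];R=[f(p,.15) for p in s['roof']]
    print(k,"bar",np.round(b,4)[:,:2].tolist(),"mid",np.round((b[0]+b[1])/2,4)[:2],"yaw",np.degrees(np.arctan2(-(b[0]-b[1])[0],(b[0]-b[1])[1])))
    print(" roof",np.round(R,4)[:,:2].tolist(),"w",np.linalg.norm(R[0]-R[1]),np.linalg.norm(R[2]-R[3]),"d",np.linalg.norm(R[0]-R[2]))
    for a,c in((0,1),(2,3)):
        d=R[a]-R[c];print("  yaw front/back",np.degrees(np.arctan2(-d[0],d[1])))
    for a,c in((0,2),(1,3)):
        d=R[a]-R[c];print("  yaw side",np.degrees(np.arctan2(d[1],d[0])))
E
```

```text
L bar [[0.5194, 0.3748], [0.5173, 0.3173]] mid [0.5184 0.3461] yaw -2.1170689435522774
 roof [[0.6702, 0.3775], [0.6684, 0.2609], [0.5704, 0.3786], [0.567, 0.2624]] w 0.11660141348447069 0.11621026723542582 d 0.09982531168278302
  yaw front/back -0.8736265753937925
  yaw front/back -1.6745893251782422
  yaw side -0.5982550326150172
  yaw side -0.829985574272006
M bar [[0.5223, 0.1412], [0.5219, 0.0839]] mid [0.5221 0.1125] yaw -0.373334377086996
 roof [[0.6764, 0.1489], [0.6755, 0.0335], [0.5757, 0.1492], [0.5749, 0.0342]] w 0.11541452040613541 0.11494977036130473 d 0.10069733639544515
  yaw front/back -0.4423272322478325
  yaw front/back -0.3984433021388327
  yaw side -0.11661183565148762
  yaw side -0.38101633905163157
R bar [[0.5216, -0.0944], [0.5221, -0.1541]] mid [ 0.5219 -0.1242] yaw 0.4655459726663418
 roof [[0.6746, -0.0834], [0.6755, -0.1985], [0.5758, -0.0857], [0.575, -0.1985]] w 0.11506524410884289 0.11286662883884133 d 0.09883421850120878
  yaw front/back 0.43762228897872474
  yaw front/back -0.3991979501284257
  yaw side 1.3223989107563667
  yaw side 0.04728256693512576
```

```bash
cat >> h.py <<'E'
from scipy.spatial.transform import Rotation as Ro
def st():
    s=r.read_state();R=Ro.from_quat(s['eef_rot']).as_matrix()
    return s,R
def go(tx,ty,tz,yaw):
    """yaw: deg of tool z axis in the plane (0 = world +x). prints tool shift in cm, spin deg"""
    s,R=st();p=s['ee_pos'];cy=np.degrees(np.arctan2(R[1,2],R[0,2]))
    d=R.T@(np.array([tx,ty,tz])-p)*100
    dy=(yaw-cy+180)%360-180
    print("t",round(s['time'],2),"pos",np.round(p,4),"yaw",round(cy,2),"toolx",np.round(R[:,0],3),"F",np.round(s['ft_force'],1),"j7",round(s['joint_positions'][6],2),"w",round(s['width'],3))
    print("shift cm",np.round(d,2),"spin(tool x down => -dyaw)",round(-dy,1))
E
python3 -c "
from h import *
go(.541,.346,.24,-1)"
```

```text
t 0.15 pos [0.2478 0.5735 0.2389] yaw -23.36 toolx [-0.    -0.001 -1.   ] F [-0.2  0.7 -0.2] j7 -0.09 w 0.087
shift cm [-0.09 -9.26 35.94] spin(tool x down => -dyaw) -22.4
```

```bash
python3 -m inch '[{"translation":[0,-1,4],"spin":-7.5},{"translation":[0,-1,5],"spin":-7.5},{"translation":[0,-1,5],"spin":-7.5},{"translation":[0,0,0],"spin":0}]' 1 20; python3 -c "
from h import *
go(.541,.346,.24,-1)"
```

```text
time: 0.65
ee_pos: [0.3765, 0.5065, 0.2373]
eef_rot: [-0.001, 0.708, -0.001, 0.707]
ft_force: [0.2, 0.6, -0.2]
width: 0.0548
t 0.65 pos [0.3765 0.5065 0.2373] yaw 0.01 toolx [-0.002 -0.003 -1.   ] F [ 0.2  0.6 -0.2] j7 0.56 w 0.055
shift cm [ -0.24 -16.05  16.44] spin(tool x down => -dyaw) 1.0
```

```bash
python3 -m inch '[{"translation":[0,-4,4],"spin":0.5},{"translation":[0,-4,4],"spin":0.5},{"translation":[0,-4,4],"spin":0},{"translation":[0,-3.6,4],"spin":0},{"translation":[0,0,0],"spin":0}]'; python3 -c "
from h import *
go(.541,.346,.24,-1)
import cv2
cv2.imwrite('pics/w1.png',optics.camera('wrist')[:,:,::-1]);cv2.imwrite('pics/t1.png',optics.camera('top')[:,:,::-1])"
```

```text
time: 1.27
ee_pos: [0.5355, 0.347, 0.2354]
eef_rot: [0.005, 0.709, -0.007, 0.705]
ft_force: [-0.6, 0.9, 0.3]
width: 0.0056
t 1.27 pos [0.5355 0.347  0.2354] yaw -0.99 toolx [-0.005 -0.003 -1.   ] F [-0.6  0.9  0.3] j7 0.92 w 0.006
shift cm [-0.46 -0.09  0.55] spin(tool x down => -dyaw) 0.0
```

View pics/w1.png

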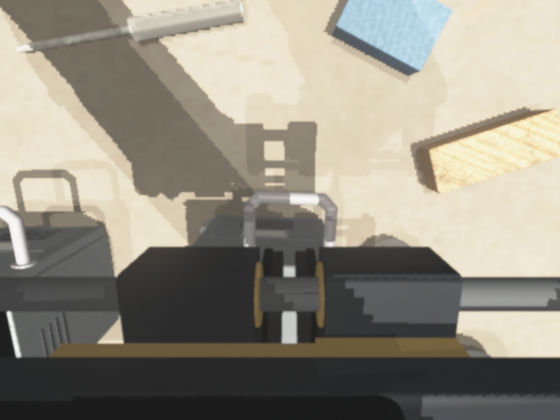

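```bash
cat >> h.py <<'E'
def wcast(u,v,z):
    s,R=st();m=optics.camera_model('wrist');T=np.array(m["tool_from_camera"]);K=np.array(m["camera_matrix"])
    d=R@(T[:3,:3]@np.linalg.solve(K,[u,v,1]));o=s['ee_pos']+R@T[:3,3]
    return o+d*(z-o[2])/d[2]
E
python3 -c "
from h import *
for u,v in [(250,198),(290,197),(331,198)]: print(wcast(u,v,.12))"
```

```text
[0.51470456 0.32273655 0.12      ]
[0.51429219 0.35185329 0.12      ]
[0.51536756 0.38166275 0.12      ]
```

```bash
python3 -c "
from h import *
for u,v in [(67,130),(98,152)]: print(cast('scene',230+(u+.5)/4.8-.5,140+(v+.5)/4.8-.5,.12))
for u,v in [(203,238),(237,267)]: print(cast('scene',230+(u+.5)/4.8-.5,140+(v+.5)/4.8-.5,.12))
for u,v in [(359,378),(402,412)]: print(cast('scene',230+(u+.5)/4.8-.5,140+(v+.5)/4.8-.5,.12))
"
```

```text
[0.52326253 0.37015516 0.12      ]
[0.52744246 0.31879232 0.12      ]
[0.53165898 0.14109504 0.12      ]
[0.53204255 0.08697031 0.12      ]
[ 0.5284988  -0.09698838  0.12      ]
[ 0.53081031 -0.14954683  0.12      ]
```

```bash
python3 -m inch '[{"translation":[3,0,0.5],"spin":0},{"translation":[3,0,0],"spin":0},{"translation":[2,0,0],"spin":0},{"translation":[0,0,0],"spin":0}]'; python3 -c "
from h import *
go(.540,.347,.117,-1)
import cv2
cv2.imwrite('pics/w2.png',optics.camera('wrist')[:,:,::-1])"
```

```text
time: 1.88
ee_pos: [0.5301, 0.3599, 0.1535]
eef_rot: [0.001, 0.71, 0.001, 0.704]
ft_force: [-0.0, -0.3, 1.0]
width: 0.0005
t 1.88 pos [0.5301 0.3599 0.1535] yaw -0.03 toolx [-0.009  0.002 -1.   ] F [-0.  -0.3  1. ] j7 0.92 w 0.0
shift cm [ 3.63 -1.3   1.02] spin(tool x down => -dyaw) 1.0
```

View pics/w2.png

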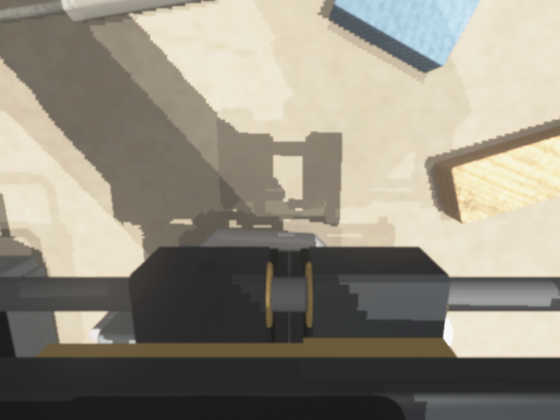

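```bash
python3 -m inch '[{"translation":[0,-1.2,0.9],"spin":1},{"translation":[0,-0.2,0.2],"spin":0},{"translation":[0,0,0],"spin":0}]'; python3 -c "
from h import *
go(.540,.347,.117,-1)
import cv2
cv2.imwrite('pics/w3.png',optics.camera('wrist')[:,:,::-1])"
```

```text
time: 2.3
ee_pos: [0.543, 0.3467, 0.1576]
eef_rot: [0.009, 0.709, -0.004, 0.705]
ft_force: [-0.1, 0.4, 0.1]
width: 0.0005
t 2.3 pos [0.543  0.3467 0.1576] yaw -1.06 toolx [-0.005  0.006 -1.   ] F [-0.1  0.4  0.1] j7 0.94 w 0.0
shift cm [ 4.06  0.   -0.28] spin(tool x down => -dyaw) -0.1
```

View pics/w3.png

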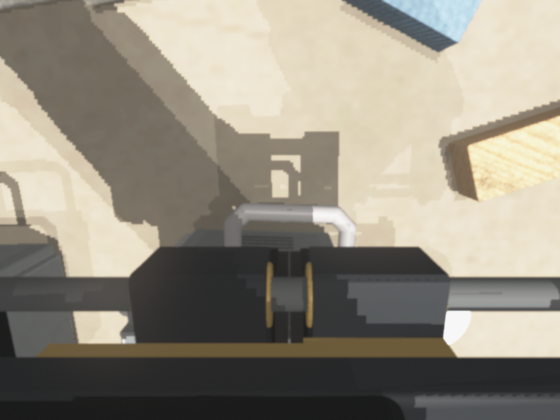

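```bash
python3 -c "
from h import *
for u,v in [(233,214),(290,214),(350,214)]: print(wcast(u,v,.12))"; python3 -m inch '[{"translation":[1,0,-0.1],"spin":0},{"translation":[1,0,0],"spin":0},{"translation":[0,0,0],"spin":0}]'; python3 -c "
from h import *
go(.540,.347,.117,-1)"
```

```text
[0.51856607 0.31803982 0.12      ]
[0.51918529 0.34738599 0.12      ]
[0.51983806 0.37832181 0.12      ]
time: 2.72
ee_pos: [0.5413, 0.3469, 0.1358]
eef_rot: [0.008, 0.709, -0.004, 0.705]
ft_force: [0.6, -0.2, 0.9]
width: 0.0003
t 2.73 pos [0.5413 0.3469 0.1358] yaw -1.04 toolx [-0.005  0.006 -1.   ] F [ 0.6 -0.2  0.9] j7 0.94 w 0.0
shift cm [ 1.88 -0.   -0.12] spin(tool x down => -dyaw) -0.0
```

```bash
python3 -m inch '[{"translation":[1,0,0],"spin":0},{"translation":[1,0,0],"spin":0},{"translation":[0,0,0],"spin":0}]'; python3 -c "
from h import *
go(.530,.347,.117,-1)"
```

```text
time: 3.1
ee_pos: [0.5409, 0.3471, 0.1139]
eef_rot: [0.008, 0.709, -0.004, 0.705]
ft_force: [0.7, -0.1, -0.4]
width: 0.0006
t 3.1 pos [0.5409 0.3471 0.1139] yaw -1.02 toolx [-0.006  0.005 -1.   ] F [ 0.7 -0.1 -0.4] j7 0.94 w 0.001
shift cm [-0.3  -0.03 -1.09] spin(tool x down => -dyaw) -0.0
```

```bash
python3 -m inch '[{"translation":[0,0,-0.3],"spin":0},{"translation":[0,0,-0.3],"spin":0}]'; python3 -m inch '[{"translation":[0,0,-0.1],"spin":0},{"translation":[0,0,-0.1],"spin":0}]';python3 -m inch '[{"translation":[0,0,-0.1],"spin":0},{"translation":[0,0,-0.1],"spin":0}]'
```

```text
time: 3.35
ee_pos: [0.5349, 0.3472, 0.1142]
eef_rot: [0.008, 0.709, -0.004, 0.705]
ft_force: [0.5, 0.1, -0.7]
width: 0.0001
time: 3.6
ee_pos: [0.5332, 0.3472, 0.1148]
eef_rot: [0.009, 0.709, -0.004, 0.706]
ft_force: [0.8, -1.1, -0.7]
width: 0.0002
time: 3.85
ee_pos: [0.5317, 0.3468, 0.1151]
eef_rot: [0.009, 0.708, -0.005, 0.706]
ft_force: [2.0, -1.0, -0.4]
width: 0.0004
```

```bash
python3 -m inch '[{"translation":[0,0,-0.15],"spin":0},{"translation":[0,0,-0.15],"spin":0}]';python3 -m inch '[{"translation":[0,0,-0.2],"spin":0},{"translation":[0,0,-0.2],"spin":0}]'
```

```text
time: 4.1
ee_pos: [0.5293, 0.3462, 0.1152]
eef_rot: [0.009, 0.708, -0.005, 0.706]
ft_force: [4.1, -2.1, -0.7]
width: 0.0002
time: 4.35
ee_pos: [0.5253, 0.3462, 0.1153]
eef_rot: [0.009, 0.708, -0.005, 0.706]
ft_force: [0.3, 0.1, 0.0]
width: 0.0005
```

```bash
cat >> h.py <<'E'
def arc(H,y0,phi,off=(-.033,.08)):
    """shift to place tool at door angle phi (rad); H hinge, y0 cabinet yaw deg"""
    th=np.radians(y0)+phi
    ex=np.array([np.cos(th),np.sin(th)]);ey=np.array([-ex[1],ex[0]])
    p=np.array(H)+off[0]*ex+off[1]*ey
    s,R=st();q=s['ee_pos'][:2]-np.array(H)
    # door angle implied by the finger's bearing from the hinge
    a=np.arctan2(q[1],q[0])-np.arctan2(off[1],off[0])-np.radians(y0)
    print("bearing angle",round((a+np.pi)%(2*np.pi)-np.pi,3),"radius",round(np.hypot(*q),4),"want",round(np.hypot(*off),4))
    go(p[0],p[1],.115,np.degrees(th))
E
python3 -m inch '[{"translation":[0,-0.3,-0.8],"spin":-5.7},{"translation":[0,-0.37,-0.8],"spin":-5.7}]'; python3 -c "
from h import *
arc((.566,.266),-1,.5)
import cv2
cv2.imwrite('pics/w4.png',optics.camera('wrist')[:,:,::-1]);cv2.imwrite('pics/t4.png',optics.camera('top')[:,:,::-1])"
```

```text
time: 4.6
ee_pos: [0.5077, 0.3403, 0.1151]
eef_rot: [-0.063, 0.705, 0.068, 0.703]
ft_force: [0.5, -0.5, 0.7]
width: 0.0004
bearing angle 0.292 radius 0.0944 want 0.0865
t 4.6 pos [0.5077 0.3403 0.1151] yaw 10.63 toolx [-0.004  0.006 -1.   ] F [ 0.5 -0.5  0.7] j7 1.1 w 0.0
shift cm [ 0.   -1.69 -1.14] spin(tool x down => -dyaw) -17.0
```

View pics/w4.png

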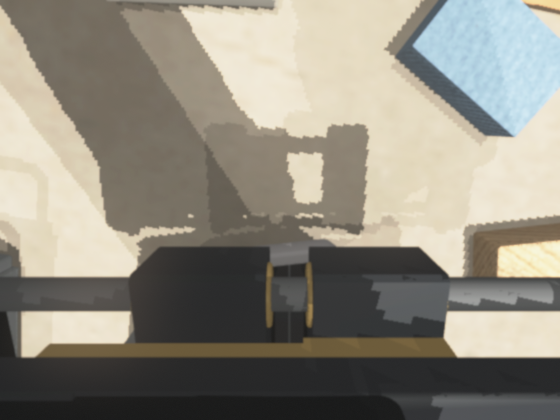

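View pics/t4.png

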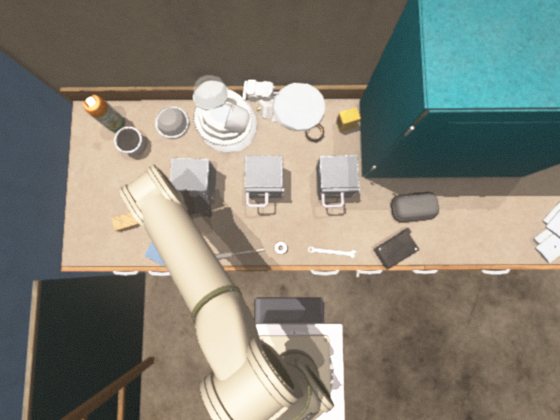

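```bash
python3 -m inch '[{"translation":[0,-0.7,-0.5],"spin":-5.7},{"translation":[0,-0.6,-0.7],"spin":-5.7},{"translation":[0,-0.5,-0.8],"spin":-5.7}]'; python3 -c "
from h import *
arc((.566,.266),-1,.9)"
```

```text
time: 5.08
ee_pos: [0.4918, 0.319, 0.1151]
eef_rot: [-0.166, 0.688, 0.173, 0.685]
ft_force: [0.5, 0.4, -1.1]
width: 0.0009
bearing angle 0.576 radius 0.0912 want 0.0865
t 5.08 pos [0.4918 0.319  0.1151] yaw 27.78 toolx [-0.006  0.008 -1.   ] F [ 0.5  0.4 -1.1] j7 1.4 w 0.001
shift cm [-0.01 -2.05 -2.05] spin(tool x down => -dyaw) -22.8
```

```bash
python3 -m inch '[{"translation":[0,-0.6,-0.7],"spin":-6},{"translation":[0,-0.5,-0.8],"spin":-6},{"translation":[0,-0.4,-0.8],"spin":-6},{"translation":[0,-0.3,-0.8],"spin":-6}]'; python3 -c "
from h import *
arc((.566,.266),-1,1.3)"
```

```text
time: 5.58
ee_pos: [0.4762, 0.2878, 0.1152]
eef_rot: [-0.306, 0.636, 0.315, 0.635]
ft_force: [1.2, 0.2, -0.8]
width: 0.0002
bearing angle 0.959 radius 0.0925 want 0.0865
t 5.58 pos [0.4762 0.2878 0.1152] yaw 52.08 toolx [-0.007  0.011 -1.   ] F [ 1.2  0.2 -0.8] j7 1.85 w 0.0
shift cm [-0.02 -2.18 -2.19] spin(tool x down => -dyaw) -21.4
```

```bash
python3 -m inch '[{"translation":[0,-0.6,-0.7],"spin":-6},{"translation":[0,-0.5,-0.8],"spin":-6},{"translation":[0,-0.4,-0.8],"spin":-5},{"translation":[0,-0.3,-0.8],"spin":-4}]'; python3 -c "
from h import *
arc((.566,.266),-1,1.64)
import cv2
cv2.imwrite('pics/w5.png',optics.camera('wrist')[:,:,::-1])"
```

```text
time: 6.08
ee_pos: [0.4756, 0.2539, 0.1152]
eef_rot: [-0.416, 0.567, 0.428, 0.568]
ft_force: [0.4, 0.9, -0.0]
width: 0.0009
bearing angle 1.33 radius 0.0912 want 0.0865
t 6.08 pos [0.4756 0.2539 0.1152] yaw 73.33 toolx [-0.009  0.015 -1.   ] F [ 0.4  0.9 -0. ] j7 2.27 w 0.001
shift cm [-0.03 -1.88 -2.04] spin(tool x down => -dyaw) -19.6
```

View pics/w5.png

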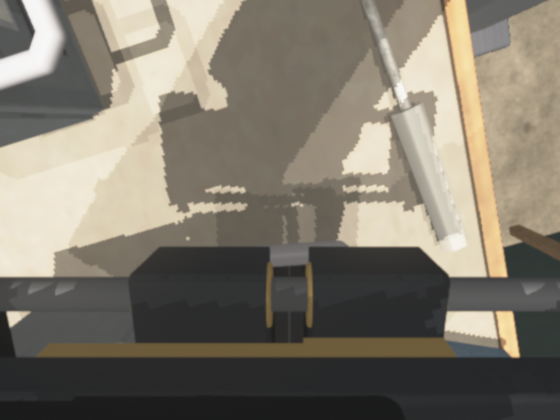

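```bash
python3 -m inch '[{"translation":[0,-0.5,-0.7],"spin":-4},{"translation":[0,-0.5,-0.7],"spin":-4},{"translation":[0,-0.4,-0.5],"spin":-3}]'; python3 -c "
from h import *
arc((.566,.266),-1,1.64)"
```

```text
time: 6.5
ee_pos: [0.4836, 0.2345, 0.1149]
eef_rot: [-0.467, 0.523, 0.482, 0.525]
ft_force: [-5.8, 14.0, 0.7]
width: 0.0004
bearing angle 1.563 radius 0.0882 want 0.0865
t 6.5 pos [0.4836 0.2345 0.1149] yaw 84.36 toolx [-0.012  0.018 -1.   ] F [-5.8 14.   0.7] j7 2.5 w 0.0
shift cm [-0.03 -0.47 -0.51] spin(tool x down => -dyaw) -8.6
```

```bash
python3 -m inch '[{"translation":[0,0.3,0.5],"spin":0},{"translation":[0,0.2,0.4],"spin":0},{"translation":[0,0,0],"spin":0}]'; python3 -c "
from h import *
arc((.566,.266),-1,1.64)
import cv2
cv2.imwrite('pics/w6.png',optics.camera('wrist')[:,:,::-1])"
```

```text
time: 6.88
ee_pos: [0.4788, 0.2459, 0.1151]
eef_rot: [-0.466, 0.524, 0.481, 0.526]
ft_force: [-0.3, 0.2, 0.2]
width: 0.0007
bearing angle 1.424 radius 0.0895 want 0.0865
t 6.88 pos [0.4788 0.2459 0.1151] yaw 84.05 toolx [-0.013  0.018 -1.   ] F [-0.3  0.2  0.2] j7 2.47 w 0.001
shift cm [-0.03 -1.07 -1.59] spin(tool x down => -dyaw) -8.9
```

View pics/w6.png

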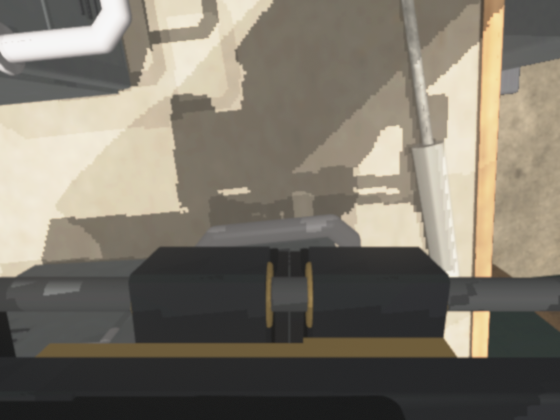

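```bash
python3 -m inch '[{"translation":[-1,0,0],"spin":0},{"translation":[-1,0,0],"spin":0},{"translation":[-1.5,0,0],"spin":0},{"translation":[-2,0,0],"spin":0},{"translation":[-2,0,0],"spin":0},{"translation":[0,0,0],"spin":0}]'; python3 -c "
from h import *
go(.545,.1135,.2,0)
import cv2
cv2.imwrite('pics/w7.png',optics.camera('wrist')[:,:,::-1])"
```

```text
time: 7.68
ee_pos: [0.481, 0.2438, 0.1972]
eef_rot: [-0.465, 0.524, 0.48, 0.528]
ft_force: [-0.7, 0.0, -0.4]
width: 0.0002
t 7.67 pos [0.481  0.2438 0.1972] yaw 83.91 toolx [-0.01   0.019 -1.   ] F [-0.7  0.  -0.4] j7 2.48 w 0.0
shift cm [ -0.6   -7.74 -12.27] spin(tool x down => -dyaw) 83.9
```

View pics/w7.png

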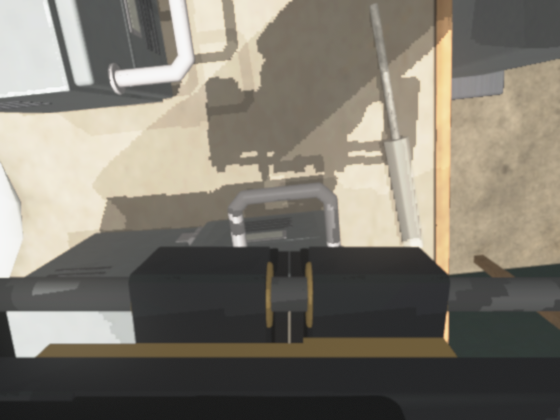

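```bash
python3 -m inch '[{"translation":[-1,0,-4],"spin":10},{"translation":[0,0,-5],"spin":10.5},{"translation":[0,0,0],"spin":10.5},{"translation":[0,0,0],"spin":10.5},{"translation":[0,0,0],"spin":10.5},{"translation":[0,0,0],"spin":10.5},{"translation":[0,0,0],"spin":10.5},{"translation":[0,0,0],"spin":10.5}]'; python3 -c "
from h import *
go(.545,.1135,.2,-0.4)"
```

```text
time: 8.72
ee_pos: [0.4587, 0.1509, 0.1993]
eef_rot: [0.014, 0.714, -0.003, 0.7]
ft_force: [0.7, 0.3, 0.2]
width: 0.0003
t 8.72 pos [0.4587 0.1509 0.1993] yaw -1.31 toolx [-0.019  0.016 -1.   ] F [0.7 0.3 0.2] j7 1.16 w 0.0
shift cm [-0.29 -3.54  8.71] spin(tool x down => -dyaw) -0.9
```

```bash
python3 -m inch '[{"translation":[0,-1.2,2.9],"spin":-0.5},{"translation":[0,-1.2,2.9],"spin":0},{"translation":[0,-1.2,2.9],"spin":0},{"translation":[0,0,0],"spin":0}]'; python3 -c "
from h import *
go(.545,.1135,.16,-0.4)"; python3 -m inch '[{"translation":[1,0,0],"spin":0},{"translation":[1,0,0],"spin":0},{"translation":[1,0,0],"spin":0},{"translation":[0,0,0],"spin":0}]'; python3 -c "
from h import *
go(.545,.1135,.16,-0.4)
import cv2
cv2.imwrite('pics/w8.png',optics.camera('wrist')[:,:,::-1])"
```

```text
time: 9.22
ee_pos: [0.5456, 0.112, 0.194]
eef_rot: [0.011, 0.715, -0.001, 0.699]
ft_force: [0.1, -0.5, 0.0]
width: 0.0004
t 9.22 pos [0.5456 0.112  0.194 ] yaw -0.96 toolx [-0.023  0.014 -1.   ] F [ 0.1 -0.5  0. ] j7 1.3 w 0.0
shift cm [3.4  0.1  0.02] spin(tool x down => -dyaw) -0.6
time: 9.72
ee_pos: [0.542, 0.1139, 0.1603]
eef_rot: [0.01, 0.716, -0.0, 0.698]
ft_force: [0.2, -0.4, -0.8]
width: 0.0006
t 9.72 pos [0.542  0.1139 0.1603] yaw -0.82 toolx [-0.026  0.014 -1.   ] F [ 0.2 -0.4 -0.8] j7 1.29 w 0.001
shift cm [ 0.02 -0.04  0.31] spin(tool x down => -dyaw) -0.4
```

View pics/w8.png

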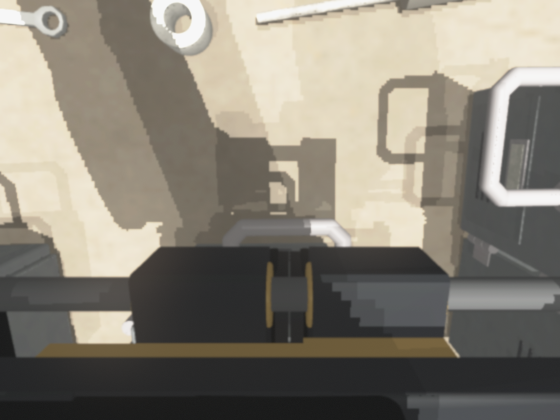

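```bash
python3 -c "
from h import *
for u,v in [(229,230),(288,228),(345,229)]: print(wcast(u,v,.12))"
```

```text
[0.5266325  0.08251262 0.12      ]
[0.52614267 0.11381183 0.12      ]
[0.52728008 0.14412673 0.12      ]
```

```bash
python3 -m inch '[{"translation":[0,0,0.5],"spin":0},{"translation":[1,0,0.1],"spin":0},{"translation":[1,0,0],"spin":0},{"translation":[0,0,0],"spin":0}]'; python3 -c "
from h import *
go(.547,.1135,.115,-0.4)"
```

```text
time: 10.28
ee_pos: [0.5485, 0.1143, 0.1399]
eef_rot: [0.01, 0.716, -0.0, 0.698]
ft_force: [0.4, -0.0, 0.2]
width: 0.0005
t 10.28 pos [0.5485 0.1143 0.1399] yaw -0.82 toolx [-0.025  0.014 -1.   ] F [ 0.4 -0.   0.2] j7 1.3 w 0.001
shift cm [ 2.49 -0.12 -0.09] spin(tool x down => -dyaw) -0.4
```

```bash
python3 -m inch '[{"translation":[1,0,-0.1],"spin":0},{"translation":[1,0,0],"spin":0},{"translation":[0.4,0,0],"spin":0}]'; python3 -m inch '[{"translation":[0,0,-0.3],"spin":0},{"translation":[0,0,-0.3],"spin":0}]'; python3 -m inch '[{"translation":[0,0,-0.1],"spin":0},{"translation":[0,0,-0.1],"spin":0}]'
```

```text
time: 10.65
ee_pos: [0.5468, 0.1147, 0.1143]
eef_rot: [0.01, 0.716, -0.0, 0.698]
ft_force: [-0.2, -0.2, -0.3]
width: 0.0007
time: 10.9
ee_pos: [0.5408, 0.1146, 0.1143]
eef_rot: [0.01, 0.716, -0.0, 0.698]
ft_force: [4.9, -1.6, -2.4]
width: 0.0002
time: 11.15
ee_pos: [0.5405, 0.1145, 0.1153]
eef_rot: [0.01, 0.714, -0.0, 0.7]
ft_force: [6.0, -0.8, -3.6]
width: 0.0005
```

```bash
python3 -m inch '[{"translation":[0,0,-0.15],"spin":0},{"translation":[0,0,-0.15],"spin":0}]'; python3 -m inch '[{"translation":[0,0,-0.2],"spin":0},{"translation":[0,0,-0.2],"spin":0}]'
```

```text
time: 11.4
ee_pos: [0.5403, 0.1145, 0.1166]
eef_rot: [0.011, 0.711, -0.0, 0.703]
ft_force: [7.9, -0.7, -4.6]
width: 0.0004
time: 11.65
ee_pos: [0.5399, 0.1144, 0.1181]
eef_rot: [0.012, 0.708, 0.0, 0.706]
ft_force: [9.0, 0.2, -6.2]
width: 0.0005
```

```bash
python3 -m inch '[{"translation":[0.1,0,-0.22],"spin":0},{"translation":[0.1,0,-0.22],"spin":0}]'; python3 -m inch '[{"translation":[0.1,0,-0.26],"spin":0},{"translation":[0.1,0,-0.26],"spin":0}]'
```

```text
time: 11.9
ee_pos: [0.5399, 0.1144, 0.1183]
eef_rot: [0.013, 0.705, 0.0, 0.71]
ft_force: [10.4, -0.4, -3.2]
width: 0.0007
time: 12.15
ee_pos: [0.5396, 0.1142, 0.1184]
eef_rot: [0.013, 0.7, 0.0, 0.714]
ft_force: [12.2, -0.1, -4.9]
width: 0.0007
```

```bash
python3 -m inch '[{"translation":[0.1,0,-0.3],"spin":0},{"translation":[0.1,0,-0.32],"spin":0}]'; python3 -m inch '[{"translation":[0.1,0,-0.33],"spin":0},{"translation":[0.1,0,-0.33],"spin":0}]'
```

```text
time: 12.4
ee_pos: [0.5391, 0.114, 0.1187]
eef_rot: [0.014, 0.695, 0.001, 0.718]
ft_force: [14.9, -0.8, -7.8]
width: 0.0004
time: 12.65
ee_pos: [0.5389, 0.1139, 0.119]
eef_rot: [0.016, 0.69, 0.001, 0.724]
ft_force: [16.0, 0.3, -7.0]
width: 0.0005
```

```bash
python3 -m inch '[{"translation":[0.12,0,-0.32],"spin":0},{"translation":[0.12,0,-0.32],"spin":0},{"translation":[0.12,0,-0.32],"spin":0}]'; python3 -m inch '[{"translation":[0.12,0,-0.32],"spin":0},{"translation":[0.12,0,-0.32],"spin":0},{"translation":[0.12,0,-0.32],"spin":0}]'
```

```text
time: 13.02
ee_pos: [0.539, 0.1139, 0.1192]
eef_rot: [0.017, 0.682, 0.001, 0.731]
ft_force: [14.3, -0.5, -5.5]
width: 0.0008
time: 13.4
ee_pos: [0.539, 0.1139, 0.1195]
eef_rot: [0.019, 0.674, 0.002, 0.739]
ft_force: [14.8, -1.3, -5.3]
width: 0.0004
```

```bash
python3 -m inch '[{"translation":[0,0,0.1],"spin":0},{"translation":[0,0,0.3],"spin":0},{"translation":[0,0,0.3],"spin":0},{"translation":[0,0,0],"spin":0}]'; python3 -c "
from h import *
go(.546,.1145,.19,-0.4)
import cv2
cv2.imwrite('pics/w9.png',optics.camera('wrist')[:,:,::-1])"
```

```text
time: 13.9
ee_pos: [0.5469, 0.1141, 0.1213]
eef_rot: [0.02, 0.673, 0.002, 0.739]
ft_force: [0.1, -0.3, -1.0]
width: 0.0004
t 13.9 pos [0.5469 0.1141 0.1213] yaw -1.52 toolx [ 0.094  0.029 -0.995] F [ 0.1 -0.3 -1. ] j7 1.27 w 0.0
shift cm [-6.84  0.25  0.55] spin(tool x down => -dyaw) -1.1
```

View pics/w9.png

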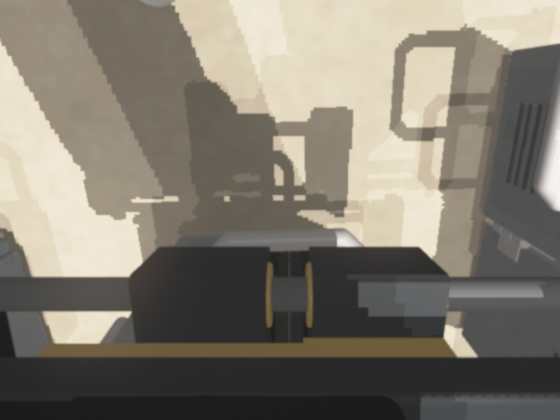

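```bash
python3 -m inch '[{"translation":[-1,0,0.1],"spin":0},{"translation":[-1,0,0.1],"spin":0},{"translation":[-1.5,0,0.1],"spin":0},{"translation":[-1.5,0,0.1],"spin":0},{"translation":[-1.5,0,0.1],"spin":0},{"translation":[-1.5,0,0.1],"spin":0},{"translation":[0,0,0],"spin":0}]'; python3 -c "
from h import *
go(.545,-.124,.2,0)
import cv2
cv2.imwrite('pics/w10.png',optics.camera('wrist')[:,:,::-1])"
```

```text
time: 14.82
ee_pos: [0.5455, 0.1116, 0.209]
eef_rot: [0.02, 0.672, 0.002, 0.74]
ft_force: [-1.0, -0.6, -0.1]
width: 0.0005
t 14.82 pos [0.5455 0.1116 0.209 ] yaw -1.52 toolx [ 0.096  0.03  -0.995] F [-1.  -0.6 -0.1] j7 1.27 w 0.001
shift cm [  0.18 -23.57   0.49] spin(tool x down => -dyaw) -1.5
```

View pics/w10.png

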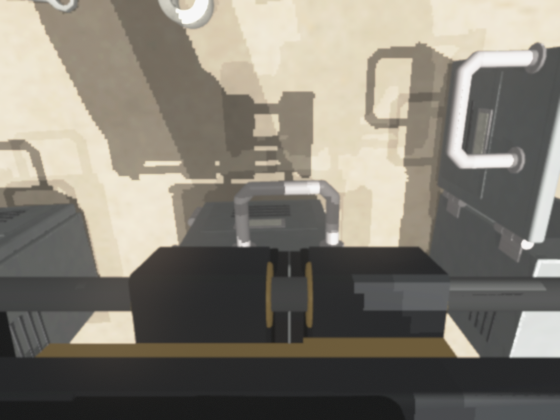

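```bash
python3 -m inch '[{"translation":[-0.3,-5.5,0],"spin":0},{"translation":[-0.3,-6,0],"spin":0},{"translation":[-0.3,-6,0],"spin":0},{"translation":[0,-6,0],"spin":0},{"translation":[0,0,0],"spin":0},{"translation":[0,0,0],"spin":10.6},{"translation":[0,0,0],"spin":10.6},{"translation":[0,0,0],"spin":10.6},{"translation":[0,0,0],"spin":10.6},{"translation":[0,0,0],"spin":10.6},{"translation":[0,0,0],"spin":10.6},{"translation":[0,0,0],"spin":10.6},{"translation":[0,0,0],"spin":10.6}]'; python3 -c "
from h import *
go(.545,-.124,.2,180)
import cv2
cv2.imwrite('pics/t2.png',optics.camera('top')[:,:,::-1])"
```

```text
time: 16.5
ee_pos: [0.5349, -0.1231, 0.1994]
eef_rot: [0.514, 0.5, -0.459, 0.525]
ft_force: [0.0, -0.7, 0.3]
width: 0.0005
t 16.5 pos [ 0.5349 -0.1231  0.1994] yaw -86.96 toolx [ 0.08   0.033 -0.996] F [ 0.  -0.7  0.3] j7 0.29 w 0.001
shift cm [0.02 1.01 0.14] spin(tool x down => -dyaw) 93.0
```

View pics/t2.png

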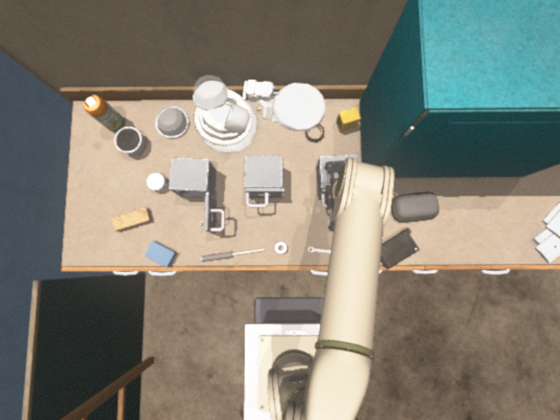

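```bash
python3 -c "
from h import *
print(cast('top',365,176,0),cast('top',425,106,.6), cast('scene',365,262,0))
"; python3 -m inch '[{"translation":[0,0,0],"spin":10.6},{"translation":[0,0,0],"spin":10.6},{"translation":[0,0,0],"spin":10.6},{"translation":[0,0,0],"spin":10.6},{"translation":[0,0,0],"spin":10.6},{"translation":[0,0,0],"spin":10.6},{"translation":[0,0,0],"spin":10.6},{"translation":[0,0,0],"spin":10.6},{"translation":[0,0,0],"spin":8.2},{"translation":[0,0,0],"spin":0}]'; python3 -c "
from h import *
go(.545,-.124,.2,180)
print(r.read_state()['joint_positions'])
import cv2
cv2.imwrite('pics/w11.png',optics.camera('wrist')[:,:,::-1])
cv2.imwrite('pics/s11.png',optics.camera('scene')[:,:,::-1])"
```

```text
[ 0.64129007 -0.25334583  0.        ] [ 0.65100023 -0.247626    0.6       ] [ 6.63154463e-01 -2.61130010e-01  1.11022302e-16]
time: 17.8
ee_pos: [0.533, -0.115, 0.1934]
eef_rot: [0.731, 0.009, -0.682, -0.016]
ft_force: [-0.7, 0.0, -0.1]
width: 0.0008
t 17.8 pos [ 0.533  -0.115   0.1934] yaw 179.43 toolx [ 0.069  0.035 -0.997] F [-0.7  0.  -0.1] j7 -1.34 w 0.001
shift cm [-0.61  0.87 -1.25] spin(tool x down => -dyaw) -0.6
[-0.25174419  0.1441621   0.44831321  1.80955817 -0.12067566  1.14291768
 -1.34205372]
```

View pics/w11.png

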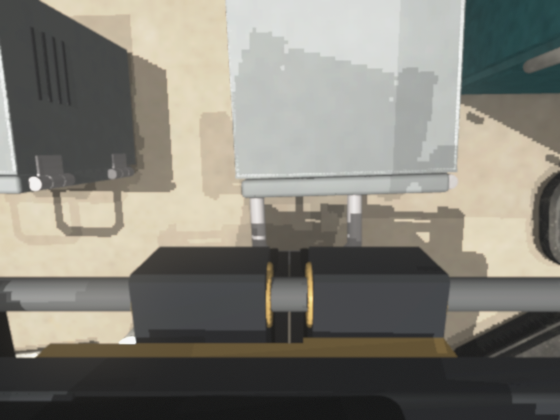

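View pics/s11.png

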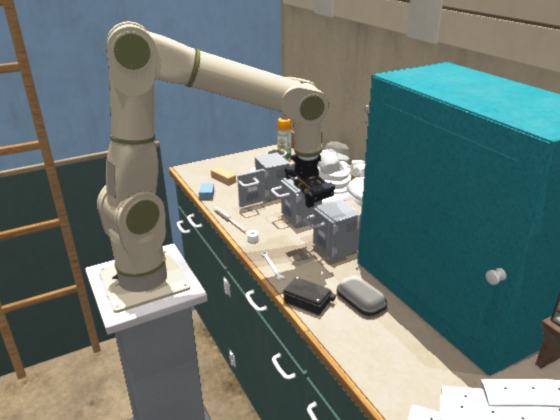

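```bash
python3 -c "
from h import *
for u,v,z in [(258,222,.12),(355,222,.12),(306,222,.12),(250,194,.148),(450,191,.148)]: print(wcast(u,v,z))"
```

```text
[ 0.54530402 -0.09372771  0.12      ]
[ 0.54525978 -0.15394212  0.12      ]
[ 0.54528203 -0.12366331  0.12      ]
[ 0.56625596 -0.09318484  0.148     ]
[ 0.56748513 -0.19918092  0.148     ]
```

```bash
python3 -m inch '[{"translation":[0,0.9,-1.4],"spin":-0.5},{"translation":[1,0,0],"spin":0},{"translation":[1,0,0],"spin":0},{"translation":[1,0,0],"spin":0},{"translation":[0,0,0],"spin":0}]'; python3 -c "
from h import *
go(.545,-.1237,.115,180.5)
import cv2
cv2.imwrite('pics/w12.png',optics.camera('wrist')[:,:,::-1])"
```

```text
time: 18.52
ee_pos: [0.5477, -0.1218, 0.1608]
eef_rot: [0.73, 0.017, -0.683, -0.008]
ft_force: [0.5, 0.7, 0.6]
width: 0.0004
t 18.52 pos [ 0.5477 -0.1218  0.1608] yaw -179.36 toolx [ 0.067  0.036 -0.997] F [0.5 0.7 0.6] j7 -1.28 w 0.0
shift cm [4.54 0.35 0.58] spin(tool x down => -dyaw) 0.1
```

View pics/w12.png

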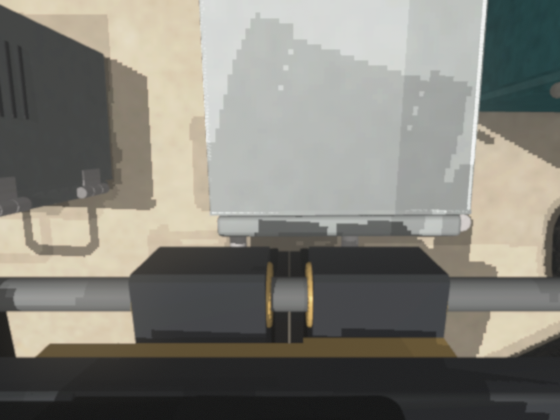

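```bash
python3 -m inch '[{"translation":[1,0.1,0.2],"spin":0},{"translation":[1,0.1,0.1],"spin":0},{"translation":[0,0,0],"spin":0}]'; python3 -c "
from h import *
go(.545,-.1237,.115,180.5)"
```

```text
time: 18.95
ee_pos: [0.5463, -0.1233, 0.14]
eef_rot: [0.731, 0.017, -0.682, -0.008]
ft_force: [0.4, 0.1, -0.4]
width: 0.0006
t 18.95 pos [ 0.5463 -0.1233  0.14  ] yaw -179.36 toolx [ 0.068  0.036 -0.997] F [ 0.4  0.1 -0.4] j7 -1.27 w 0.001
shift cm [2.48 0.12 0.3 ] spin(tool x down => -dyaw) 0.1
```

```bash
python3 -m inch '[{"translation":[1,0.1,0.2],"spin":0},{"translation":[1,0,0.1],"spin":0},{"translation":[0.5,0,0],"spin":0},{"translation":[0,0,0.2],"spin":0}]'; python3 -m inch '[{"translation":[0,0,0.2],"spin":0},{"translation":[0,0,0.2],"spin":0}]'; python3 -m inch '[{"translation":[0,0,0.1],"spin":0},{"translation":[0,0,0.1],"spin":0}]'
```

```text
time: 19.45
ee_pos: [0.5429, -0.1235, 0.1128]
eef_rot: [0.731, 0.017, -0.682, -0.008]
ft_force: [-0.3, 0.3, 0.5]
width: 0.0002
time: 19.7
ee_pos: [0.5391, -0.1237, 0.113]
eef_rot: [0.731, 0.017, -0.682, -0.008]
ft_force: [2.0, -0.5, -0.1]
width: 0.0002
time: 19.95
ee_pos: [0.5378, -0.1239, 0.1136]
eef_rot: [0.732, 0.017, -0.681, -0.008]
ft_force: [3.3, 0.2, -0.4]
width: 0.0008
```

```bash
python3 -m inch '[{"translation":[0,0,0.15],"spin":0},{"translation":[0,0,0.15],"spin":0}]'; python3 -m inch '[{"translation":[0,0,0.15],"spin":0},{"translation":[0,0,0.15],"spin":0}]'; python3 -m inch '[{"translation":[0,0,0.2],"spin":0},{"translation":[0,0,0.2],"spin":0}]'
```

```text
time: 20.2
ee_pos: [0.5359, -0.1244, 0.1141]
eef_rot: [0.733, 0.016, -0.68, -0.008]
ft_force: [5.6, -1.9, -1.2]
width: 0.0002
time: 20.45
ee_pos: [0.5344, -0.1248, 0.1146]
eef_rot: [0.734, 0.016, -0.679, -0.007]
ft_force: [6.9, -1.3, -1.9]
width: 0.0002
time: 20.7
ee_pos: [0.5324, -0.1252, 0.1153]
eef_rot: [0.736, 0.016, -0.677, -0.007]
ft_force: [5.4, -2.9, -1.3]
width: 0.0009
```

```bash
python3 -m inch '[{"translation":[0,0.1,0.25],"spin":-1},{"translation":[0,0.1,0.3],"spin":-2}]'; python3 -m inch '[{"translation":[0,0.2,0.4],"spin":-3},{"translation":[0,0.2,0.5],"spin":-3}]'; python3 -c "
from h import *
arc((.5715,-.205),0.5+0,.5,(-.033,.08))"
```

```text
time: 20.95
ee_pos: [0.5265, -0.1272, 0.1147]
eef_rot: [0.736, 0.034, -0.676, 0.013]
ft_force: [-1.1, 0.0, -0.5]
width: 0.0003
time: 21.2
ee_pos: [0.5162, -0.1317, 0.1132]
eef_rot: [0.733, 0.072, -0.675, 0.054]
ft_force: [0.6, -0.6, 0.3]
width: 0.0005
bearing angle 0.246 radius 0.0918 want 0.0865
t 21.2 pos [ 0.5162 -0.1317  0.1132] yaw -169.83 toolx [ 0.08   0.033 -0.996] F [ 0.6 -0.6  0.3] j7 -1.08 w 0.0
shift cm [-0.34  1.69  1.56] spin(tool x down => -dyaw) 161.0
```

```bash
python3 -m inch '[{"translation":[0,0.7,0.6],"spin":-6},{"translation":[0,0.6,0.7],"spin":-6},{"translation":[0,0.5,0.8],"spin":-6}]'; python3 -c "
from h import *
arc((.5715,-.205),0.5+0,.9,(-.033,.08))"
```

```text
time: 21.58
ee_pos: [0.4987, -0.1545, 0.1103]
eef_rot: [0.713, 0.183, -0.655, 0.172]
ft_force: [0.8, -0.5, 0.7]
width: 0.0006
bearing angle 0.564 radius 0.0886 want 0.0865
t 21.57 pos [ 0.4987 -0.1545  0.1103] yaw -150.93 toolx [ 0.076  0.035 -0.997] F [ 0.8 -0.5  0.7] j7 -0.7 w 0.001
shift cm [-0.65  1.88  2.21] spin(tool x down => -dyaw) 157.0
```

```bash
python3 -m inch '[{"translation":[-0.2,0.6,0.7],"spin":-6},{"translation":[-0.2,0.5,0.8],"spin":-6},{"translation":[-0.2,0.45,0.8],"spin":-6},{"translation":[-0.1,0.35,0.8],"spin":-6}]'; python3 -c "
from h import *
arc((.5715,-.205),0.5+0,1.3,(-.033,.08))"
```

```text
time: 22.08
ee_pos: [0.4821, -0.1886, 0.1138]
eef_rot: [0.657, 0.323, -0.601, 0.321]
ft_force: [1.4, 1.0, -0.3]
width: 0.0004
bearing angle 0.989 radius 0.0909 want 0.0865
t 22.07 pos [ 0.4821 -0.1886  0.1138] yaw -125.74 toolx [ 0.07   0.038 -0.997] F [ 1.4  1.  -0.3] j7 -0.19 w 0.0
shift cm [-0.2   1.91  2.01] spin(tool x down => -dyaw) 159.3
```

```bash
python3 -m inch '[{"translation":[-0.1,0.6,0.7],"spin":-6},{"translation":[-0.1,0.5,0.8],"spin":-6},{"translation":[-0.1,0.4,0.8],"spin":-6},{"translation":[0,0.35,0.8],"spin":-5}]'; python3 -c "
from h import *
arc((.5715,-.205),0.5+0,1.62,(-.033,.08))"
```

```text
time: 22.58
ee_pos: [0.4814, -0.2243, 0.1142]
eef_rot: [0.575, 0.443, -0.521, 0.449]
ft_force: [1.3, 0.5, 0.3]
width: 0.0003
bearing angle 1.381 radius 0.0921 want 0.0865
t 22.57 pos [ 0.4814 -0.2243  0.1142] yaw -101.62 toolx [ 0.064  0.042 -0.997] F [1.3 0.5 0.3] j7 0.3 w 0.0
shift cm [-0.08  1.57  1.54] spin(tool x down => -dyaw) 165.1
```

```bash
python3 -m inch '[{"translation":[0,0.6,0.6],"spin":-5},{"translation":[0,0.5,0.6],"spin":-5},{"translation":[0,0.3,0.4],"spin":-2}]'; python3 -c "
from h import *
arc((.5715,-.205),0.5+0,1.62,(-.033,.08))"
```

```text
time: 22.95
ee_pos: [0.4903, -0.2401, 0.1127]
eef_rot: [0.522, 0.501, -0.469, 0.506]
ft_force: [-6.5, 12.5, 5.3]
width: 0.0001
bearing angle 1.579 radius 0.0885 want 0.0865
t 22.95 pos [ 0.4903 -0.2401  0.1127] yaw -88.95 toolx [ 0.057  0.048 -0.997] F [-6.5 12.5  5.3] j7 0.55 w 0.0
shift cm [-0.22  0.34  0.24] spin(tool x down => -dyaw) 177.7
```

```bash
python3 -m inch '[{"translation":[0,-0.3,-0.5],"spin":0},{"translation":[0,-0.2,-0.4],"spin":0},{"translation":[0,0,0],"spin":0}]'; python3 -m inch '[{"translation":[-1,0,0],"spin":0},{"translation":[-1,0,0.1],"spin":0},{"translation":[-1.5,0,0.1],"spin":0},{"translation":[-2,0,0.1],"spin":0},{"translation":[-2,0,0],"spin":0},{"translation":[-3,0,0],"spin":0},{"translation":[0,0,0],"spin":0}]'; python3 -c "
from h import *
go(.4,.0,.25,0)
import cv2
cv2.imwrite('pics/w13.png',optics.camera('wrist')[:,:,::-1])
cv2.imwrite('pics/s13.png',optics.camera('scene')[:,:,::-1])"
```

```text
time: 23.32
ee_pos: [0.4832, -0.2302, 0.112]
eef_rot: [0.521, 0.502, -0.469, 0.506]
ft_force: [-0.2, 0.0, 0.1]
width: 0.0006
time: 24.2
ee_pos: [0.4776, -0.2406, 0.2262]
eef_rot: [0.522, 0.5, -0.469, 0.507]
ft_force: [-0.1, -0.3, -0.6]
width: 0.0003
t 24.2 pos [ 0.4776 -0.2406  0.2262] yaw -89.0 toolx [ 0.059  0.047 -0.997] F [-0.1 -0.3 -0.6] j7 0.5 w 0.0
shift cm [ -1.71  -7.26 -24.27] spin(tool x down => -dyaw) -89.0
```

View pics/w13.png

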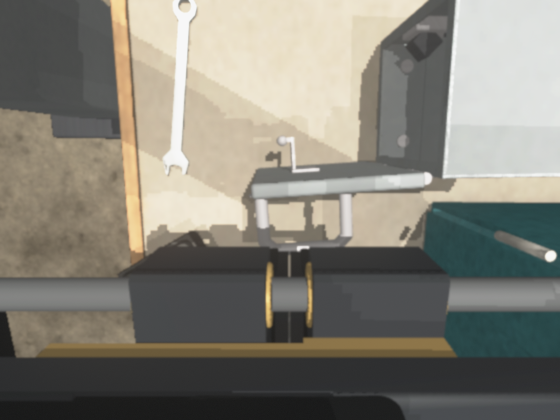

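View pics/s13.png

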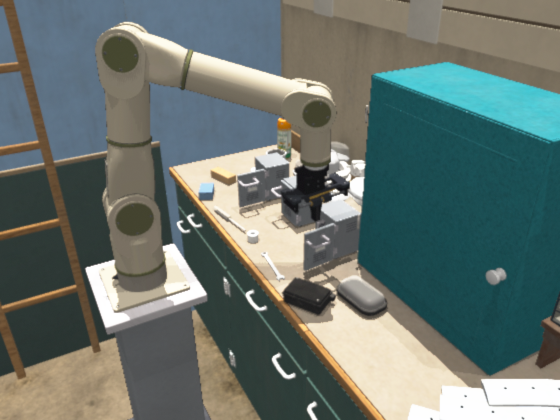

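```bash
python3 -c "
from h import *
a=wcast(256,193,.148);b=wcast(424,180,.148);d=a-b
print(a,b,np.linalg.norm(d),np.radians(0)+np.arctan2(d[1],d[0])-np.pi/2, 'opening rad (+-cab yaw)')
a=wcast(262,168,.148);b=wcast(400,160,.148);d=a-b;print(np.arctan2(d[1],d[0])-np.pi/2)
a=wcast(267,246,.12);b=wcast(345,241,.12);d=a-b;print(np.linalg.norm(d),np.arctan2(d[1],d[0])-np.pi/2)
"
python3 -m inch '[{"translation":[-1,-2,-4],"spin":0},{"translation":[-1,-2,-5],"spin":0},{"translation":[-1,-2,-5],"spin":0},{"translation":[-1,-2,-5],"spin":0},{"translation":[0,0,0],"spin":0}]'; python3 -c "
from h import *
go(.4,.0,.25,0)
import cv2
cv2.imwrite('pics/t14.png',optics.camera('top')[:,:,::-1])"
```

```text
[ 0.45912248 -0.2105592   0.148     ] [ 0.56399179 -0.20174704  0.148     ] 0.10523890638753398 -4.628556012043044 opening rad (+-cab yaw)
-4.645056308815994
0.056268588953654476 -4.648562094853277
time: 24.92
ee_pos: [0.3868, -0.0474, 0.2653]
eef_rot: [0.52, 0.503, -0.472, 0.504]
ft_force: [0.1, -1.5, -0.7]
width: 0.0003
t 24.93 pos [ 0.3868 -0.0474  0.2653] yaw -89.01 toolx [ 0.049  0.047 -0.998] F [ 0.1 -1.5 -0.7] j7 0.04 w 0.0
shift cm [ 1.81  1.31 -4.65] spin(tool x down => -dyaw) -89.0
```

View pics/t14.png

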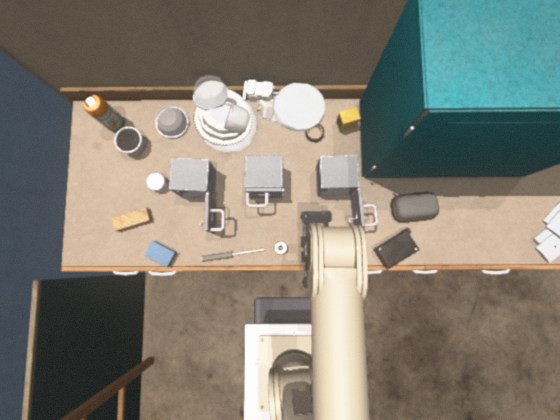

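```bash
python3 - <<'E'
import cv2
a=cv2.imread("pics/t14.png")[140:250,150:380]
b=cv2.imread("pics/top0.png")[150:220,230:300];c=cv2.imread("pics/t14.png")[150:220,230:300]
cv2.imwrite("pics/t14z.png",cv2.resize(a,(782,374),interpolation=cv2.INTER_CUBIC))
print(cv2.absdiff(b,c).max(axis=2).max(), (cv2.absdiff(b,c).max(axis=2)>40).sum())
print(cv2.phaseCorrelate(*[cv2.cvtColor(x[35:65,10:55],cv2.COLOR_BGR2GRAY).astype('float32') for x in (b,c)]))
E
```

```text
89 16
((0.4769968986320734, -0.1892611889754452), 0.9966947117558232)
```

View pics/t14z.png

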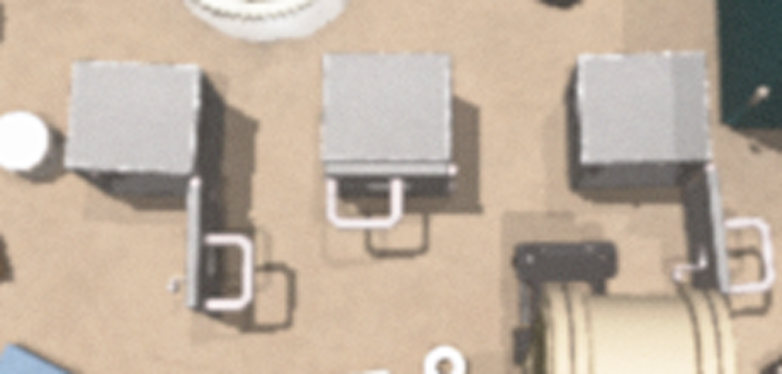

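```bash
python3 -c "
from bench import close_job
print(close_job())"
```

```text
the job is handed in; nothing more can be done
None
```

I proved all three doors and handed the job in at about 25 s. Two catches are bad and one is good.

- **Left and right doors:** both catches let go at only about 4–7 N. I swung both doors back until they pressed on their stops (12–14 N felt there). The wrist camera then put the left door at about 1.62 rad and the right at about 1.64 rad, against 1.62 at the stop.
- **Middle door:** the catch held. I pulled from 12 N up to 16 N, then held about 15 N for over a second. The largest reading along the pull was 16.0 N, or about 17.5 N counting the 7 N sideways force that came with it. The door gave about 3 mm and drew shut again when released. In the top view it looks the same as at the start; a small image shift of about half a pixel remained, which cannot by itself prove the last fraction of a millimetre.
- **Bystanders:** none looked moved in the last top and scene pictures. I judged this by eye and did not measure each one. The spanner was mostly hidden by the arm in the last top view, but the last scene view showed it in place.
- **Disagreements:** the cameras differed by 4–10 mm on the left pull's position. I settled it with closer wrist views and the felt contact. During the long pull on the middle door the tool tilted about 5°. The moves cannot undo a tilt, so I worked the right door with it.

At the end the arm stood clear of everything, with the tool 0.265 m above the worktop.

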